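# Test camera-port sleeves on the leaning fit gauge and sort them

## Robot

A 6-joint arm with a two-finger parallel gripper is mounted at the origin on the work surface. World frame = base frame: x ahead of the robot, y to its left, z up, the work surface at z = 0. Lengths are in m, angles in degrees, forces in N, time in s.
With the tool pointing down it reaches from about 0.3 to 0.75 m from the base axis. Payload 8.5 kg.
Tool frame: the origin (TCP) lies at the very end of the fingers, on their centre line; the grasp point (between the pads) lies ctrl.grip_point_offset behind it (ctrl.grip_point_offset is the distance from the TCP to the grasp point, in m); z points along the fingers, y is the line along which they close (so a half turn about z gives the same grasp; the last joint's range is limited). The gripper opens to 85 mm and grips with 20 to 120 N. Pads are 22 mm wide; open, the fingers measure 114 mm over their backs; the gripper's body (76 mm by 85 mm) begins 54 mm behind the grasp point. The pads swing forward as they close: fully open they stand 13 mm farther back than shut.
Start: joints at [61.748, 21.807, 74.336, -0, 83.858, -12.336], TCP at [0.151, 0.529, 0.231] pointing down, gripper open.
Joint ranges: [-178.18, 178.18], [-50.72, 133.34], [12.68, 142.11], [-81.47, 261.47], [9.98, 163.14], [-165.26, 165.26]. Speed limits (degrees/s): [136.94, 136.94, 180, 180, 180, 180].

## Interface

Orientations are given as [roll, pitch, yaw] about the fixed x, y, z axes, in that order (R = Rz(yaw) Ry(pitch) Rx(roll)).
In Python, from workcell import ctrl gives the robot as it stands.
- The arm moves only by the tool jog_arm, never from a script. Its arguments are lists of equal length, an entry for each row: "angular": the turn, a rotation vector about the world's x, y, z as a fraction of full scale, a list of three; "xyz": the shift along the world's x, y, z as a fraction of full scale, a list of three; "jaw": the opening, from -1 (shut) to 1 (fully open). In form: {"angular": [[wx, wy, wz], ...], "xyz": [[x, y, z], ...], "jaw": [jaw, ...]}. A call has 1 to 10 rows; each row is the pose to reach, as a shift and turn from the pose commanded when the call began; what a row does not reach only later rows make up. Full scale, the value 1, is 0.25 m for a shift and 120 degrees for a turn. A row lasts 1/12 s, in which the tool goes at most 41.7 mm and 7.16 degrees, less where a joint would pass 70% of its speed; a pose out of reach is approached as far as the arm can. A call with a number of a shift or a turn outside -1 to 1 is refused whole. A call with a gripper value outside its range is refused whole. The fingers move at their own pace and stop on an object; the grip force is fixed at half the most. Time passes only in rows, so rows that repeat a pose let the fingers close. It gives the time, the measured TCP pose, the force, the opening and the grip force at its end, in the units of the state.
- ctrl.observe(): the state, without advancing time (a new reading comes with each control period).
- ctrl.snapshot(name): name is "scene" or "top"; returns the picture (480x640x3 uint8, red, green, blue); there is no depth.
- ctrl.camera_info(name): a dict with "fx", "fy", "cx", "cy" (pixels), "xyz" and "rotation" of the camera in the world. Camera axes: x right, y down, z forward; pixel columns grow to the right and rows downward; lengths in m; the calibration is good to about 2 mm. A picture is of the moment at which its call begins. camera_info takes no time and is no camera call.
- ctrl.hand_in(): hands the job in; it is judged then, once.
The state is a dict: "time_s": time; "joints": joint angles; "joint_vel": joint speeds; "effort": joint torques, N m; "position": TCP position; "tool_rot": TCP orientation; "contact_force": force on the tool from outside, world axes, zero at the start; "moment": the same for the moment, N m; "finger_gap": opening from 0.0 (shut) to 1.0 (fully open); "gripper_force": force on a finger pad.
Only numpy, scipy, OpenCV 4.12 (cv2) and the standard library are available. Lean on these libraries where they do the work, as an engineer would, in place of code of your own. Each camera call takes 0.05 s, during which the arm holds its last target. There are 200 camera calls.

## Task

Test the two capped black sleeves on the leaning gauge pin, one at a time: keeping hold of the sleeve, slide it straight down the pin, pressing only gently, until it sits fully home on the shoulder or stops short and will go no further, and let it rest there for a moment. Before touching the other sleeve, stand the tested one upright in the rectangular tray if it went fully home, or upright in the round dish if it stopped short; then do the same with the other, and leave everything else where it is.

Things in the scene. Friction and masses are not known exactly. Their poses are not given: they have to be found in the camera images.
- sleeve_a: capped black sleeve, standing open end down: straight 40 mm diameter, 85 mm tall plus 3 mm disc on top, about 0.2 kg. Blind 28 mm bore from below, of unknown depth, not to be seen: good if deep enough to go fully home on the pin; else a rigid step in the bore stops it up to 27 mm short of home. Both, one or neither may be good. Origin: centre of the lower rim; z: axis, to the capped top
- sleeve_b: the other capped black sleeve: same look, sizes, origin and axes as sleeve_a, and just as unknown a bore (good or faulty, independently)
- gauge: fit gauge, fixed to the bench: grey base plate 120 x 90 x 12 mm under a 50 mm block, carrying the leaning gauge pin. Origin: underside of the plate, below the pin's shoulder; the pin leans to the gauge's own -x by 0.35 rad (20 degrees) from vertical
- gauge_pin: the steel gauge pin of the gauge: 25 mm diameter, 45 mm long above its shoulder, the last 8 mm tapering to 16 mm diameter at the tip. It stands on a round shoulder of 48 mm diameter. Origin: centre of the shoulder's upper face, where a good sleeve's rim comes to rest, 55 mm above the bench; z: along the pin towards its tip, x and y: across it (y is level)
- tray: rectangular steel tray, 170 mm (its x) x 120 mm (its y), walls 20 mm high and 4 mm thick, floor 4 mm thick, fixed to the bench; for good sleeves. Origin: centre of its underside
- dish: round steel dish, 160 mm diameter, walls 20 mm high and 4 mm thick, floor 5 mm thick, fixed to the bench; for faulty sleeves. Origin: centre of its underside
- objective: bystander, leave alone: brass microscope objective standing, 30 mm diameter, 45 mm tall. Origin: underside
- eyepiece: bystander, leave alone: black eyepiece standing, 36 mm diameter, 60 mm tall. Origin: underside
- oil_bottle: bystander, leave alone: small bottle with white cap, 36 mm diameter, 70 mm tall. Origin: underside
- petri_dish: bystander, leave alone: closed clear petri dish, 90 mm diameter, 15 mm high. Origin: underside
- screwdriver: bystander, leave alone: screwdriver lying flat, 160 mm long. x: along it, handle to -x
- filter_ring: bystander, leave alone: flat aluminium filter ring, 40 mm diameter, 6 mm high. Origin: underside
- lens_cap: bystander, leave alone: black lens cap, 42 mm diameter, 12 mm high. Origin: underside

How it is judged (in metres and radians):
On the way, in this order (a step that is already met when the one before it is completed fails the run):
1. one sleeve is slid on the gauge pin as far as it goes (home, or to the step in its bore), the other still where it was (((z of sleeve_a in the frame of gauge_pin between -0.004 and 0.004 m and angle between the z axis of sleeve_a and the z axis of gauge_pin, either way round below 0.1 rad and x of sleeve_a in the frame of gauge_pin between -0.005 and 0.005 m and y of sleeve_a in the frame of gauge_pin between -0.005 and 0.005 m and distance of sleeve_b from where it was at the start of the episode below 0.04 m) or (z of sleeve_a in the frame of gauge_pin above -0.004 m and angle between the z axis of sleeve_a and the z axis of gauge_pin, either way round below 0.1 rad and x of sleeve_a in the frame of gauge_pin between -0.005 and 0.005 m and y of sleeve_a in the frame of gauge_pin between -0.005 and 0.005 m and z of bore_a_c0 in the frame of gauge_pin below 0.0515 m and distance of sleeve_b from where it was at the start of the episode below 0.04 m) or (z of sleeve_b in the frame of gauge_pin between -0.004 and 0.004 m and angle between the z axis of sleeve_b and the z axis of gauge_pin, either way round below 0.1 rad and x of sleeve_b in the frame of gauge_pin between -0.005 and 0.005 m and y of sleeve_b in the frame of gauge_pin between -0.005 and 0.005 m and distance of sleeve_a from where it was at the start of the episode below 0.04 m) or (z of sleeve_b in the frame of gauge_pin above -0.004 m and angle between the z axis of sleeve_b and the z axis of gauge_pin, either way round below 0.1 rad and x of sleeve_b in the frame of gauge_pin between -0.005 and 0.005 m and y of sleeve_b in the frame of gauge_pin between -0.005 and 0.005 m and z of bore_b_c0 in the frame of gauge_pin below 0.0515 m and distance of sleeve_a from where it was at the start of the episode below 0.04 m))), for 0.2 s.
2. that sleeve stands upright where its result puts it, the other still where it was (((z of bore_a_c0 in the frame of sleeve_a above 0.045 m and x of sleeve_a in the frame of tray between -0.075 and 0.075 m and y of sleeve_a in the frame of tray between -0.05 and 0.05 m and z of sleeve_a in the frame of tray below 0.01 m and angle between sleeve_a's own z axis and vertical below 0.1 rad and linear speed of sleeve_a below 0.03 m/s and distance of sleeve_b from where it was at the start of the episode below 0.04 m) or (z of bore_a_c0 in the frame of sleeve_a below 0.049 m and horizontal distance between sleeve_a and dish below 0.065 m and z of sleeve_a in the frame of dish below 0.01 m and angle between sleeve_a's own z axis and vertical below 0.1 rad and linear speed of sleeve_a below 0.03 m/s and distance of sleeve_b from where it was at the start of the episode below 0.04 m) or (z of bore_b_c0 in the frame of sleeve_b above 0.045 m and x of sleeve_b in the frame of tray between -0.075 and 0.075 m and y of sleeve_b in the frame of tray between -0.05 and 0.05 m and z of sleeve_b in the frame of tray below 0.01 m and angle between sleeve_b's own z axis and vertical below 0.1 rad and linear speed of sleeve_b below 0.03 m/s and distance of sleeve_a from where it was at the start of the episode below 0.04 m) or (z of bore_b_c0 in the frame of sleeve_b below 0.049 m and horizontal distance between sleeve_b and dish below 0.065 m and z of sleeve_b in the frame of dish below 0.01 m and angle between sleeve_b's own z axis and vertical below 0.1 rad and linear speed of sleeve_b below 0.03 m/s and distance of sleeve_a from where it was at the start of the episode below 0.04 m))), for 0.2 s.
3. the other sleeve is slid on the gauge pin as far as it goes, the first still sorted (((z of sleeve_a in the frame of gauge_pin between -0.004 and 0.004 m and angle between the z axis of sleeve_a and the z axis of gauge_pin, either way round below 0.1 rad and x of sleeve_a in the frame of gauge_pin between -0.005 and 0.005 m and y of sleeve_a in the frame of gauge_pin between -0.005 and 0.005 m and z of bore_b_c0 in the frame of sleeve_b above 0.045 m and x of sleeve_b in the frame of tray between -0.075 and 0.075 m and y of sleeve_b in the frame of tray between -0.05 and 0.05 m and z of sleeve_b in the frame of tray below 0.01 m and angle between sleeve_b's own z axis and vertical below 0.1 rad and linear speed of sleeve_b below 0.03 m/s) or (z of sleeve_a in the frame of gauge_pin between -0.004 and 0.004 m and angle between the z axis of sleeve_a and the z axis of gauge_pin, either way round below 0.1 rad and x of sleeve_a in the frame of gauge_pin between -0.005 and 0.005 m and y of sleeve_a in the frame of gauge_pin between -0.005 and 0.005 m and z of bore_b_c0 in the frame of sleeve_b below 0.049 m and horizontal distance between sleeve_b and dish below 0.065 m and z of sleeve_b in the frame of dish below 0.01 m and angle between sleeve_b's own z axis and vertical below 0.1 rad and linear speed of sleeve_b below 0.03 m/s) or (z of sleeve_a in the frame of gauge_pin above -0.004 m and angle between the z axis of sleeve_a and the z axis of gauge_pin, either way round below 0.1 rad and x of sleeve_a in the frame of gauge_pin between -0.005 and 0.005 m and y of sleeve_a in the frame of gauge_pin between -0.005 and 0.005 m and z of bore_a_c0 in the frame of gauge_pin below 0.0515 m and z of bore_b_c0 in the frame of sleeve_b above 0.045 m and x of sleeve_b in the frame of tray between -0.075 and 0.075 m and y of sleeve_b in the frame of tray between -0.05 and 0.05 m and z of sleeve_b in the frame of tray below 0.01 m and angle between sleeve_b's own z axis and vertical below 0.1 rad and linear speed of sleeve_b below 0.03 m/s) or (z of sleeve_a in the frame of gauge_pin above -0.004 m and angle between the z axis of sleeve_a and the z axis of gauge_pin, either way round below 0.1 rad and x of sleeve_a in the frame of gauge_pin between -0.005 and 0.005 m and y of sleeve_a in the frame of gauge_pin between -0.005 and 0.005 m and z of bore_a_c0 in the frame of gauge_pin below 0.0515 m and z of bore_b_c0 in the frame of sleeve_b below 0.049 m and horizontal distance between sleeve_b and dish below 0.065 m and z of sleeve_b in the frame of dish below 0.01 m and angle between sleeve_b's own z axis and vertical below 0.1 rad and linear speed of sleeve_b below 0.03 m/s) or (z of sleeve_b in the frame of gauge_pin between -0.004 and 0.004 m and angle between the z axis of sleeve_b and the z axis of gauge_pin, either way round below 0.1 rad and x of sleeve_b in the frame of gauge_pin between -0.005 and 0.005 m and y of sleeve_b in the frame of gauge_pin between -0.005 and 0.005 m and z of bore_a_c0 in the frame of sleeve_a above 0.045 m and x of sleeve_a in the frame of tray between -0.075 and 0.075 m and y of sleeve_a in the frame of tray between -0.05 and 0.05 m and z of sleeve_a in the frame of tray below 0.01 m and angle between sleeve_a's own z axis and vertical below 0.1 rad and linear speed of sleeve_a below 0.03 m/s) or (z of sleeve_b in the frame of gauge_pin between -0.004 and 0.004 m and angle between the z axis of sleeve_b and the z axis of gauge_pin, either way round below 0.1 rad and x of sleeve_b in the frame of gauge_pin between -0.005 and 0.005 m and y of sleeve_b in the frame of gauge_pin between -0.005 and 0.005 m and z of bore_a_c0 in the frame of sleeve_a below 0.049 m and horizontal distance between sleeve_a and dish below 0.065 m and z of sleeve_a in the frame of dish below 0.01 m and angle between sleeve_a's own z axis and vertical below 0.1 rad and linear speed of sleeve_a below 0.03 m/s) or (z of sleeve_b in the frame of gauge_pin above -0.004 m and angle between the z axis of sleeve_b and the z axis of gauge_pin, either way round below 0.1 rad and x of sleeve_b in the frame of gauge_pin between -0.005 and 0.005 m and y of sleeve_b in the frame of gauge_pin between -0.005 and 0.005 m and z of bore_b_c0 in the frame of gauge_pin below 0.0515 m and z of bore_a_c0 in the frame of sleeve_a above 0.045 m and x of sleeve_a in the frame of tray between -0.075 and 0.075 m and y of sleeve_a in the frame of tray between -0.05 and 0.05 m and z of sleeve_a in the frame of tray below 0.01 m and angle between sleeve_a's own z axis and vertical below 0.1 rad and linear speed of sleeve_a below 0.03 m/s) or (z of sleeve_b in the frame of gauge_pin above -0.004 m and angle between the z axis of sleeve_b and the z axis of gauge_pin, either way round below 0.1 rad and x of sleeve_b in the frame of gauge_pin between -0.005 and 0.005 m and y of sleeve_b in the frame of gauge_pin between -0.005 and 0.005 m and z of bore_b_c0 in the frame of gauge_pin below 0.0515 m and z of bore_a_c0 in the frame of sleeve_a below 0.049 m and horizontal distance between sleeve_a and dish below 0.065 m and z of sleeve_a in the frame of dish below 0.01 m and angle between sleeve_a's own z axis and vertical below 0.1 rad and linear speed of sleeve_a below 0.03 m/s))), for 0.2 s.
At the end, for the whole second after the job is handed in: Each sleeve stands upright (within 0.1 rad) and at rest on the floor of the rectangular tray if it can go fully home on the pin, of the round dish if it stops short (either, if less than 4 mm short). bore_a_c0 and bore_b_c0 are the hidden steps that end the bores (((z of bore_a_c0 in the frame of sleeve_a above 0.045 m and x of sleeve_a in the frame of tray between -0.075 and 0.075 m and y of sleeve_a in the frame of tray between -0.05 and 0.05 m and z of sleeve_a in the frame of tray below 0.01 m and angle between sleeve_a's own z axis and vertical below 0.1 rad and linear speed of sleeve_a below 0.03 m/s) or (z of bore_a_c0 in the frame of sleeve_a below 0.049 m and horizontal distance between sleeve_a and dish below 0.065 m and z of sleeve_a in the frame of dish below 0.01 m and angle between sleeve_a's own z axis and vertical below 0.1 rad and linear speed of sleeve_a below 0.03 m/s)) and ((z of bore_b_c0 in the frame of sleeve_b above 0.045 m and x of sleeve_b in the frame of tray between -0.075 and 0.075 m and y of sleeve_b in the frame of tray between -0.05 and 0.05 m and z of sleeve_b in the frame of tray below 0.01 m and angle between sleeve_b's own z axis and vertical below 0.1 rad and linear speed of sleeve_b below 0.03 m/s) or (z of bore_b_c0 in the frame of sleeve_b below 0.049 m and horizontal distance between sleeve_b and dish below 0.065 m and z of sleeve_b in the frame of dish below 0.01 m and angle between sleeve_b's own z axis and vertical below 0.1 rad and linear speed of sleeve_b below 0.03 m/s))); the robot touches nothing.
It fails at once if a sleeve is pressed on the gauge, or put down in the tray or dish, with more than 100 N (contact force between any of sleeve_a, sleeve_b and gauge above 100 N or contact force between any of sleeve_a, sleeve_b and tray above 100 N or contact force between any of sleeve_a, sleeve_b and dish above 100 N).
It fails at once if a bystander is moved by more than 30 mm (distance of any of objective, eyepiece, oil_bottle, petri_dish, screwdriver, filter_ring, lens_cap from where it was at the start of the episode above 0.03 m).
It also fails if it takes over 72 s, if anything falls off the work surface, if the arm or the gripper's body presses on something with over 40 N, if the wrist force passes 120 N, or if a joint passes its speed limit or range.

## Working session

There is one attempt and no reset: what is moved stays moved. The work goes in short steps, Python scripts to look and compute and a tool call to move; the robot and the scene stay as the last step left them, time stands still between calls to the robot, and variables do not carry over. Pictures are saved under pics/ and viewed, at most 10 in all, crops included, and the job is handed in when it is done.

Besides the shell and the picture viewer there is one more tool, called after "Call:" as name(argument=value, ...), one argument or row to a line, values as JSON. jog_arm: Moves the arm, as the interface text tells. Shift numbers are shares of 0.25 m and turn numbers shares of 120 degrees, none past 1 either way. Its arguments: {"type":"object","properties":{"angular":{"type":"array","items":{"type":"array","items":{"type":"number"}}},"xyz":{"type":"array","items":{"type":"array","items":{"type":"number"}}},"jaw":{"type":"array","items":{"type":"number"}}},"required":["angular","xyz","jaw"]}

```bash
mkdir -p pics; ls; python3 - <<'E'
from workcell import ctrl
import cv2
print(ctrl.observe()); print(ctrl.grip_point_offset)
for n in("scene","top"):
    im=ctrl.snapshot(n); cv2.imwrite(f"pics/{n}0.png",im[:,:,::-1]); print(n,ctrl.camera_info(n))
E
```

```text
pics
{'time_s': 0.0, 'joints': array([ 6.17470652e+01,  2.18421879e+01,  7.43856353e+01, -1.04223058e-03,
        8.38586847e+01, -1.23344069e+01]), 'joint_vel': array([ 0.04427978, -0.01140789,  0.04478523, -0.02464274, -0.07015939,
        0.01916967]), 'effort': array([-1.83156066e-03, -4.48464060e+01, -2.31276011e+01, -2.89856471e-04,
        4.83089898e-03, -2.04180992e-06]), 'position': array([0.15069733, 0.52864001, 0.23069537]), 'tool_rot': array([-1.79915268e+02, -1.74673980e-02,  1.64081571e+02]), 'contact_force': array([-0.19881243,  0.80349332,  0.44860921]), 'moment': array([ 0.0153907 , -0.00385742, -0.03093989]), 'gripper_force': 0.0, 'finger_gap': 0.9995693411900342}
0.0187
scene {'fx': 586.8921137809766, 'fy': 586.8921137809766, 'cx': 323.1496083878913, 'cy': 234.9605476629421, 'xyz': array([0.80424513, 0.44865554, 0.96643551]), 'rotation': array([-151.04942005,   -0.53835519,  149.53979628])}
top {'fx': 445.76000994118965, 'fy': 445.76000994118965, 'cx': 309.3737913180041, 'cy': 239.76905672339515, 'xyz': array([0.37445006, 0.00326675, 1.081371  ]), 'rotation': array([-172.22306595,    0.25638501,  -89.81636017])}
```

View pics/top0.png

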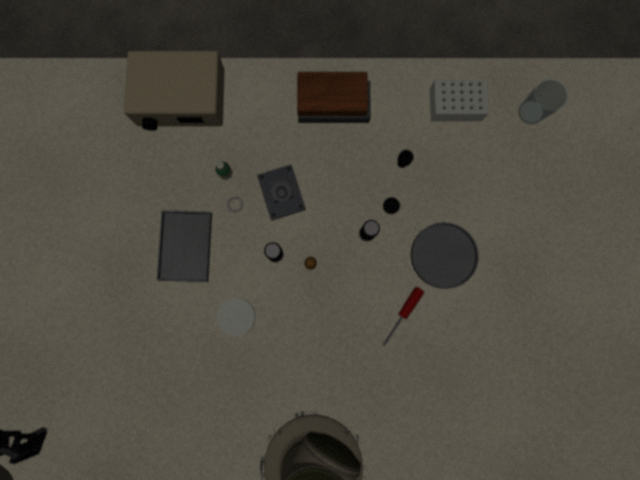

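View pics/scene0.png

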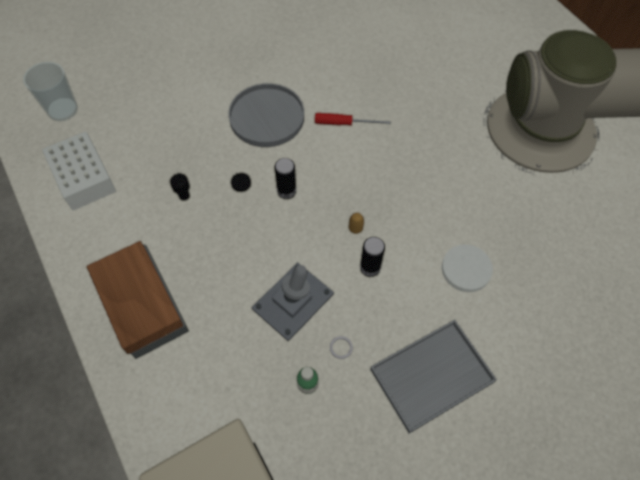

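The top view shows sleeves at (274,251) and (370,229), the gauge at (282,192), the tray at (185,246) and the dish at (444,255). The scene view shows the sleeves at (372,257) and (285,178) and the pin at about (297,280). I'll zoom in for precise measurement.

```bash
cat >h.py <<'E'
import numpy as np,cv2
from scipy.spatial.transform import Rotation as Ro
from workcell import ctrl
C={n:ctrl.camera_info(n) for n in("scene","top")}
def ray(n,p):
    c=C[n];d=np.array([(p[0]-c["cx"])/c["fx"],(p[1]-c["cy"])/c["fy"],1])
    return c["xyz"],Ro.from_euler("xyz",c["rotation"],degrees=True).as_matrix()@d
def plane(n,p,z):
    o,d=ray(n,p);return o+d*(z-o[2])/d[2]
def proj(n,X):
    c=C[n];q=Ro.from_euler("xyz",c["rotation"],degrees=True).as_matrix().T@(np.array(X)-c["xyz"])
    return np.array([c["fx"]*q[0]/q[2]+c["cx"],c["fy"]*q[1]/q[2]+c["cy"]])
def tri(ps,pt):
    A=[];b=[]
    for n,p in(("scene",ps),("top",pt)):
        o,d=ray(n,p);d=d/np.linalg.norm(d);M=np.eye(3)-np.outer(d,d);A.append(M);b.append(M@o)
    x,r,*_=np.linalg.lstsq(np.vstack(A),np.hstack(b),rcond=None);return x,r
E
python3 - <<'E'
from h import *
print(plane("top",(274,251),.088),plane("scene",(372,245),.088),plane("top",(370,229),.088),plane("scene",(285,165),.088))
s=cv2.imread("pics/scene0.png");t=cv2.imread("pics/top0.png")
f=lambda im,x,y,w,h,k:cv2.convertScaleAbs(cv2.resize(im[y:y+h,x:x+w],None,fx=k,fy=k,interpolation=cv2.INTER_CUBIC),alpha=1.6)
a=f(s,245,255,95,95,6)[:,:];b=f(t,250,157,64,72,8)
a=cv2.resize(a,(400,400));b=cv2.resize(b,(400,450))
A=np.zeros((450,800,3),np.uint8);A[:400,:400]=a;A[:,400:]=b
cv2.imwrite("pics/g.png",A)
E
```

```text
[0.4844816  0.08738392 0.088     ] [0.48900537 0.09235993 0.088     ] [ 0.53497094 -0.12850316  0.088     ] [ 0.53697374 -0.12724113  0.088     ]
```

View pics/g.png

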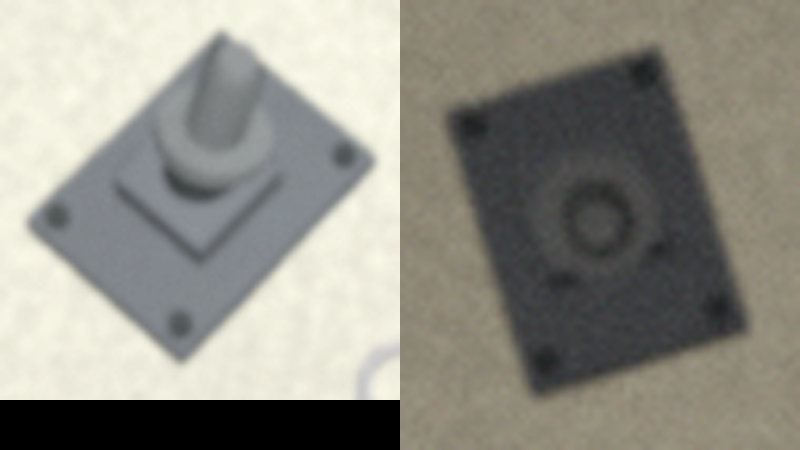

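```bash
python3 - <<'E'
from h import *
s=cv2.imread("pics/scene0.png");t=cv2.imread("pics/top0.png")
S=lambda x,y:(245+(x+.5)/400*95-.5,255+(y+.5)/400*95-.5)
T=lambda x,y:(250+(x-400+.5)/6.25-.5,157+(y+.5)/6.25-.5)
cs=[plane("scene",S(*p),.012)[:2] for p in((27,222),(222,33),(375,158),(181,362))]
ct=[plane("top",T(*p),.012)[:2] for p in((657,45),(447,113),(535,395),(747,330))]
print("corners scene",np.round(cs,4),np.mean(cs,0));print("corners top",np.round(ct,4),np.mean(ct,0))
for c in(cs,ct):
    c=np.array(c);print(np.linalg.norm(c-np.roll(c,-1,0),axis=1),np.degrees(np.arctan2(*(c-np.roll(c,-1,0))[:,::-1].T)))
print("tip",tri(S(240,58),T(598,219)),"sh",plane("scene",S(216,135),.055),plane("top",T(597,212),.055))
# blobs: thresholds
def blobs(n,roi,cond,z,lab,mina=20):
    im={"scene":s,"top":t}[n];x,y,w,h=roi
    m=cond(im[y:y+h,x:x+w].astype(int)).astype(np.uint8)
    cc=cv2.findContours(m,cv2.RETR_EXTERNAL,cv2.CHAIN_APPROX_NONE)[0]
    for c in cc:
        if cv2.contourArea(c)>mina:
            r=cv2.minAreaRect(c);ctr=(r[0][0]+x,r[0][1]+y);M=cv2.moments(c)
            print(n,lab,np.round(ctr,2),(round(M['m10']/M['m00']+x,2),round(M['m01']/M['m00']+y,2)),np.round(r[1],1),np.round(plane(n,ctr,z),4))
dark=lambda th:(lambda a:a.max(2)<th)
for n,roi in(("top",(150,203,70,85)),("top",(405,215,80,80)),("scene",(365,315,135,120)),("scene",(222,78,90,72))):
    a=(s if n=="scene" else t)[roi[1]:roi[1]+roi[3],roi[0]:roi[0]+roi[2]]
    th,_=cv2.threshold(a[:,:,2],0,255,cv2.THRESH_OTSU)
    blobs(n,roi,lambda a:a[:,:,2]<th,.02,"cont",500)
for n,roi in(("top",(260,236,30,30)),("top",(357,214,28,28)),("scene",(356,232,34,44)),("scene",(270,152,32,48))):
    a=(s if n=="scene" else t)[roi[1]:roi[1]+roi[3],roi[0]:roi[0]+roi[2]]
    print(a[::3,a.shape[1]//2,2], a[::3,a.shape[1]//2].astype(int).ptp(1) if hasattr(a,'ptp') else np.ptp(a[::3,a.shape[1]//2],axis=1))
k=4
A=np.hstack([cv2.resize(i[y:y+44,x:x+44],(200,200),interpolation=cv2.INTER_CUBIC) for i,x,y in((t,252,229),(t,348,207),(s,350,232),(s,264,152))])
cv2.imwrite("pics/sl.png",cv2.convertScaleAbs(A,alpha=1.4))
E
```

```text
corners scene [[0.7101 0.059 ]
 [0.5981 0.0236]
 [0.5712 0.1068]
 [0.6841 0.1437]] [0.64088707 0.08327641]
corners top [[0.7105 0.0554]
 [0.6826 0.1383]
 [0.5694 0.1018]
 [0.5954 0.0192]] [0.63948387 0.07866406]
[0.11743379 0.08736348 0.11880643 0.08856071] [  17.52804855  -72.08197965 -161.89521014  107.02858082]
[0.08741154 0.11891279 0.08655653 0.12066935] [ -71.35907674   17.87276435  107.48771175 -162.53041133]
tip (array([0.61712161, 0.07330106, 0.09746353]), array([7.18050045e-06])) sh [0.63177022 0.08141252 0.055     ] [0.63180206 0.07541782 0.055     ]
top cont [184.26 245.65] (184.4, 245.9) [52.3 71.4] [0.5044 0.309  0.02  ]
top cont [444.1 255.2] (444.06, 255.21) [66.6 67.1] [ 0.483  -0.3134  0.02  ]
scene cont [432.59 374.15] (431.77, 375.62) [ 77.7 104.1] [0.5083 0.3154 0.02  ]
scene cont [266.5 115. ] (266.19, 114.92) [64. 75.] [ 0.4886 -0.3025  0.02  ]
[90 93 59 67 76 76 79 42  9 83] [15 15 11  4  2  3  4  4  4 14]
[90 88 48 72 71 72 75 37  9 77] [15 14  6  3  3  5  3  1  4 13]
[148 139 123 129 127 127 128 108  25   9  10   8  10  18  59] [10 11  1  1  2  1  1  2  2  1  2  2  0  0  1]
[152 150 129 129 127 127 125  64  11  11  11   9   9  11  32  55] [10 11  4  2  2  2  2  1  1  2  2  1  1  1  1  0]
```

View pics/sl.png

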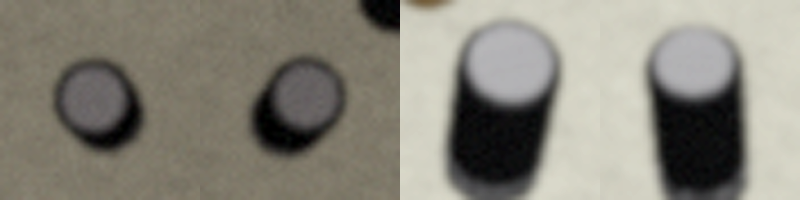

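```bash
cat >>h.py <<'E'
def cap(n,im,g,lo,r=16):
    """light cap disc centre near pixel guess g: largest grey blob bounded by black"""
    x,y=int(g[0]-r),int(g[1]-r);a=cv2.resize(im[y:y+2*r,x:x+2*r],None,fx=8,fy=8,interpolation=cv2.INTER_CUBIC)
    return a,x,y
E
python3 - <<'E'
from h import *
k=200/44
U=lambda x0,y0,u,v:(x0+(u+.5)/k-.5,y0+(v+.5)/k-.5)
for a,b in((("scene",U(350,232,110,62)),("top",U(252,229,93,96))),(("scene",U(264,152,92,62)),("top",U(348,207,107,95)))):
    print(plane(*a,.088),plane(*b,.088),tri(a[1],b[1]))
for n,p in(("scene",(356,215)),("top",(310.5,262))): print("obj",plane(n,p,.045))
E
```

```text
[0.48660954 0.09430804 0.088     ] [0.48733522 0.09175484 0.088     ] (array([0.48672707, 0.09272173, 0.08606504]), array([2.63279184e-06]))
[ 0.53906165 -0.12780351  0.088     ] [ 0.53838179 -0.13114798  0.088     ] (array([ 0.53840435, -0.13111954,  0.08396244]), array([1.42475599e-06]))
obj [0.46523711 0.00787976 0.045     ]
obj [0.46368941 0.0055655  0.045     ]
```

Call:
jog_arm(
  angular=[
    [0,0,0.279],
    [0,0,0.279],
    [0,0,0.279],
    [0,0,0.279],
    [0,0,0.279],
    [0,0,0.279],
    [0,0,0.279],
    [0,0,0.279],
    [0,0,0.279],
  ],
  xyz=[
    [0.67,-0.87,-0.1],
    [0.67,-0.87,-0.1],
    [0.67,-0.87,-0.1],
    [0.67,-0.87,-0.1],
    [0.67,-0.87,-0.1],
    [0.67,-0.87,-0.1],
    [0.67,-0.87,-0.1],
    [0.67,-0.87,-0.1],
    [0.67,-0.87,-0.1],
  ],
  jaw=[1,1,1,1,1,1,1,1,1],
)

```text
time_s: 0.85
position: [0.3194, 0.3097, 0.206]
tool_rot: [-180.0, -0.1, -162.7]
contact_force: [-0.0, 0.2, 0.4]
finger_gap: 0.997
gripper_force: 0.0
```

Call:
jog_arm(
  angular=[
    [0,0,0],
    [0,0,0],
    [0,0,0],
    [0,0,0],
    [0,0,0],
    [0,0,0],
    [0,0,0],
    [0,0,0],
    [0,0,0],
    [0,0,0],
  ],
  xyz=[
    [0.674,-0.874,-0.2],
    [0.674,-0.874,-0.2],
    [0.674,-0.874,-0.2],
    [0.674,-0.874,-0.2],
    [0.674,-0.874,-0.2],
    [0.674,-0.874,-0.2],
    [0.674,-0.874,-0.2],
    [0.674,-0.874,-0.2],
    [0.674,-0.874,-0.2],
    [0.674,-0.874,-0.2],
  ],
  jaw=[1,1,1,1,1,1,1,1,1,1],
)

```text
time_s: 1.68
position: [0.4863, 0.0944, 0.1563]
tool_rot: [180.0, -0.0, -162.4]
contact_force: [-1.0, 0.2, 0.2]
finger_gap: 1.001
gripper_force: 0.0
```

Call:
jog_arm(
  angular=[
    [0,0,0],
    [0,0,0],
    [0,0,0],
    [0,0,0],
    [0,0,0],
    [0,0,0],
    [0,0,0],
    [0,0,0],
    [0,0,0],
    [0,0,0],
  ],
  xyz=[
    [0,0,-0.1],
    [0,0,-0.2],
    [0,0,-0.3],
    [0,0,-0.4],
    [0,0,-0.472],
    [0,0,-0.472],
    [0,0,-0.472],
    [0,0,-0.472],
    [0,0,-0.472],
    [0,0,-0.472],
  ],
  jaw=[1,1,1,1,1,1,1,-1,-1,-1],
)

```text
time_s: 2.52
position: [0.4873, 0.0932, 0.0395]
tool_rot: [-180.0, 0.1, -162.4]
contact_force: [-0.2, -0.1, 0.7]
finger_gap: 0.605
gripper_force: 0.0
```

Call:
jog_arm(
  angular=[
    [0,0,0],
    [0,0,0],
    [0,0,0],
    [0,0,0],
    [0,0,0],
    [0,0,0],
  ],
  xyz=[
    [0,0,0],
    [0,0,0],
    [0,0,0],
    [0,0,0],
    [0,0,0],
    [0,0,0],
  ],
  jaw=[-1,-1,-1,-1,-1,-1],
)

```text
time_s: 3.02
position: [0.4872, 0.0931, 0.0395]
tool_rot: [-180.0, 0.1, -162.5]
contact_force: [-1.7, 2.2, 7.9]
finger_gap: 0.46
gripper_force: 59.6
```

Call:
jog_arm(
  angular=[
    [0,0,0],
    [0,0,0],
    [0,0,0],
    [0,0,0],
    [0.05,-0.159,0],
    [0.05,-0.159,0],
    [0.05,-0.159,0],
    [0.05,-0.159,0],
    [0.05,-0.159,0],
    [0.05,-0.159,0],
  ],
  xyz=[
    [0,0,0.1],
    [0,0,0.22],
    [0,0,0.36],
    [0,0,0.5],
    [0.1,-0.03,0.52],
    [0.2,-0.06,0.52],
    [0.3,-0.08,0.52],
    [0.4,-0.1,0.52],
    [0.43,-0.108,0.52],
    [0.43,-0.108,0.52],
  ],
  jaw=[-1,-1,-1,-1,-1,-1,-1,-1,-1,-1],
)

```text
time_s: 3.85
position: [0.5953, 0.0652, 0.1682]
tool_rot: [-180.0, 20.0, -162.5]
contact_force: [-1.3, -0.6, -2.3]
finger_gap: 0.458
gripper_force: 61.2
```

Call:
jog_arm(
  angular=[
    [0,0,0],
    [0,0,0],
    [0,0,0],
    [0,0,0],
  ],
  xyz=[
    [0,0,0],
    [0,0,0],
    [0,0,0],
    [0,0,0],
  ],
  jaw=[-1,-1,-1,-1],
)

```text
time_s: 4.18
position: [0.5937, 0.0663, 0.1684]
tool_rot: [-180.0, 20.0, -162.4]
contact_force: [0.0, 0.2, -2.2]
finger_gap: 0.454
gripper_force: 61.2
```

```bash
python3 - <<'E'
from h import *
s=ctrl.snapshot("scene")[:,:,::-1];t=ctrl.snapshot("top")[:,:,::-1]
cv2.imwrite("pics/s1.png",s);cv2.imwrite("pics/t1.png",t)
o=ctrl.observe();print(o["position"],o["tool_rot"])
S=np.array([.6318,.078,.055]);u=np.array([-.3269,-.1037,.9394])
for n in C: print(n,proj(n,S+.163*u),proj(n,S+.075*u),proj(n,S))
A=np.hstack([cv2.resize(i[y:y+100,x:x+100],(400,400),interpolation=cv2.INTER_CUBIC) for i,x,y in((s,270,210),(t,240,160))])
cv2.imwrite("pics/z1.png",cv2.convertScaleAbs(A,alpha=1.5))
E
```

```text
[0.59397704 0.06616248 0.16845211] [-179.95882985   19.99735756 -162.40588621]
scene [317.13881696 218.02330738] [304.47847363 256.24051756] [294.92078799 285.09187422]
top [282.78708586 197.75734624] [281.17361263 193.54565547] [280.00631464 190.4986274 ]
```

View pics/z1.png

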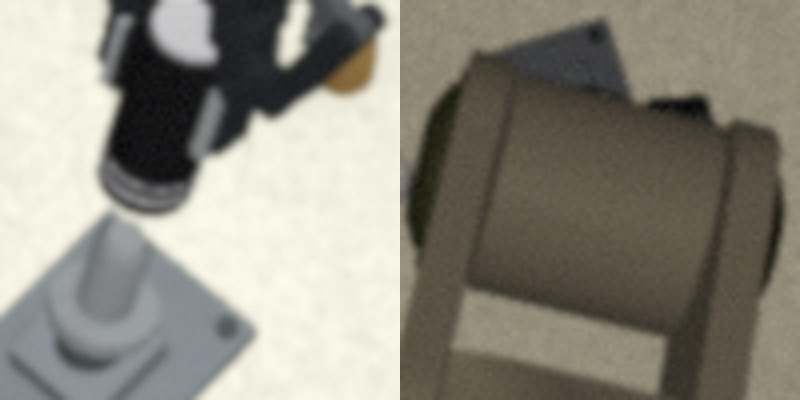

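The held sleeve's rim is at about (306.6, 254.6) in the scene image, just above the pin tip at about (299, 268). The top view is blocked by the wrist. Next I compare the sleeve and pin axes in the scene image.

```bash
cat >>h.py <<'E'
from scipy.ndimage import map_coordinates,gaussian_filter1d
S0=np.array([.6318,.078,.055]);u0=np.array([-.3269,-.1037,.9394])
def edges(im,ax,st,half,n="scene"):
    """centre offset (px) of a cylinder across the line ax(s) at stations st; returns offsets (left,right)"""
    g=im[:,:,2].astype(float);out=[]
    for s in st:
        p=proj(n,ax(s));q=proj(n,ax(s+.01));d=(q-p)/np.linalg.norm(q-p);w=np.array([-d[1],d[0]])
        r=np.arange(-half,half,.1);c=p+r[:,None]*w
        v=gaussian_filter1d(map_coordinates(g,[c[:,1],c[:,0]],order=1),5);D=np.gradient(v)
        a=r[np.argmin(np.where(r<0,D,0))];b=r[np.argmax(np.where(r>0,D,0))];out.append((s,a,b,(a+b)/2,w))
    return out
E
python3 - <<'E'
from h import *
im=cv2.imread("pics/s1.png")
print("pin axis from model");
for o in edges(im,lambda s:S0+s*u0,(.012,.02,.028,.034),14): print(np.round(np.hstack(o),2))
T=np.array([.5938,.0662,.1684])
print("sleeve")
for o in edges(im,lambda s:T+(s-.0395)*u0,(.004,.008,.012,.018,.024),22): print(np.round(np.hstack(o),2))
im=cv2.imread("pics/scene0.png")
print("pin, initial")
for o in edges(im,lambda s:S0+s*u0,(.012,.02,.028,.034),14): print(np.round(np.hstack(o),2))
print("scale px/m",[np.round((proj("scene",S0+[.05*k for k in e])-proj("scene",S0))/.05) for e in np.eye(3)])
E
```

```text
pin axis from model
[ 0.01 -7.    8.    0.5   0.95  0.31]
[  0.02 -12.9    8.1   -2.4    0.95   0.31]
[  0.03 -11.5    8.5   -1.5    0.95   0.31]
[  0.03 -10.3    8.7   -0.8    0.95   0.31]
sleeve
[  0.   -11.1   12.8    0.85   0.95   0.31]
[ 1.00e-02 -1.09e+01  1.26e+01  8.50e-01  9.50e-01  3.10e-01]
[ 1.00e-02 -1.09e+01  1.26e+01  8.50e-01  9.50e-01  3.10e-01]
[  0.02 -11.    12.8    0.9    0.95   0.31]
[  0.02 -11.1    9.1   -1.     0.95   0.31]
pin, initial
[ 0.01 -6.9   8.1   0.6   0.95  0.31]
[  0.02 -12.9    8.2   -2.35   0.95   0.31]
[  0.03 -11.5    8.6   -1.45   0.95   0.31]
[  0.03 -10.3    8.8   -0.75   0.95   0.31]
scale px/m [array([-523.,  276.]), array([294., 477.]), array([ -20., -253.])]
```

```bash
cat >>h.py <<'E'
e2=np.array([-.302,.953,0]);e1=np.cross(e2,u0)
def arc(im,c,rad,dirsign,half=6,n="scene"):
    """edge along image axis-direction at the extreme points of a circle around c; offset px (positive up the pin)"""
    th=np.linspace(0,2*np.pi,361);P=np.array([proj(n,c+rad*(np.cos(t)*e1+np.sin(t)*e2)) for t in th])
    p0=proj(n,c);d=proj(n,c+.01*u0)-p0;d/=np.linalg.norm(d)
    q=P[np.argmax(dirsign*(P@d))];r=np.arange(-half,half,.1);x=q+r[:,None]*d
    v=gaussian_filter1d(map_coordinates(im[:,:,2].astype(float),[x[:,1],x[:,0]],order=1),4);D=np.gradient(v)
    return q,d,r[np.argmax(abs(D))],np.round(v[::10])
E
python3 - <<'E'
from h import *
a=cv2.imread("pics/s1.png");b=cv2.imread("pics/scene0.png")
T=np.array([.5938,.0662,.1684])
print("rim",arc(a,T-.0395*u0,.02,-1))
print("sh low",arc(b,S0,.024,-1)); print("sh up",arc(b,S0,.024,1)); print("tip",arc(b,S0+.045*u0,.008,1))
print([proj("scene",S0+v)-proj("scene",S0) for v in(.001*e1,.001*e2)],e1)
E
```

```text
rim (array([301.88193189, 263.24689318]), array([ 0.31396494, -0.94943458]), np.float64(0.9999999999999751), array([103., 103., 104., 109., 121., 133., 128.,  99.,  68.,  66.,  76.,
        74.]))
sh low (array([291.50397246, 295.58697019]), array([ 0.31446729, -0.94926831]), np.float64(-2.900000000000011), array([49., 44., 45., 55., 67., 76., 82., 88., 92., 93., 92., 90.]))
sh up (array([298.22134071, 274.95389127]), array([ 0.31446729, -0.94926831]), np.float64(1.1999999999999744), array([78., 78., 78., 79., 79., 81., 83., 85., 88., 90., 92., 93.]))
tip (array([301.64652713, 264.72836126]), array([ 0.31446729, -0.94926831]), np.float64(0.09999999999997833), array([ 93.,  94.,  94.,  94.,  97., 106., 123., 140., 150., 152., 153.,
       155.]))
[array([-0.38725514,  0.29373433]), array([0.42998551, 0.36338153])] [0.8952482 0.2836988 0.3428531]
```

Call:
jog_arm(
  angular=[
    [0,0,0],
    [0,0,0],
    [0,0,0],
    [0,0,0],
    [0,0,0],
    [0,0,0],
  ],
  xyz=[
    [0.014,0.004,-0.038],
    [0.028,0.009,-0.076],
    [0.043,0.013,-0.114],
    [0.058,0.018,-0.152],
    [0.058,0.018,-0.152],
    [0.058,0.018,-0.152],
  ],
  jaw=[-1,-1,-1,-1,-1,-1],
)

```text
time_s: 4.78
position: [0.6084, 0.0705, 0.1289]
tool_rot: [180.0, 19.8, -162.4]
contact_force: [-0.7, 0.0, -2.8]
finger_gap: 0.458
gripper_force: 61.2
```

Call:
jog_arm(
  angular=[
    [0,0,0],
    [0,0,0],
    [0,0,0],
    [0,0,0],
    [0,0,0],
    [0,0,0],
  ],
  xyz=[
    [0.003,0.001,-0.009],
    [0.006,0.002,-0.019],
    [0.01,0.003,-0.028],
    [0.013,0.004,-0.038],
    [0.013,0.004,-0.038],
    [0.013,0.004,-0.038],
  ],
  jaw=[-1,-1,-1,-1,-1,-1],
)

```text
time_s: 5.28
position: [0.6109, 0.0712, 0.1201]
tool_rot: [-180.0, 19.8, -162.4]
contact_force: [-5.1, -3.0, -5.5]
finger_gap: 0.457
gripper_force: 61.2
```

Call:
jog_arm(
  angular=[
    [0,0,0],
    [0,0,0],
    [0,0,0],
    [0,0,0],
    [0,0,0],
  ],
  xyz=[
    [-0.004,-0.002,-0.002],
    [-0.002,-0.001,-0.01],
    [0.002,0,-0.02],
    [0.002,0,-0.02],
    [0.002,0,-0.02],
  ],
  jaw=[-1,-1,-1,-1,-1],
)

```text
time_s: 5.7
position: [0.6123, 0.0714, 0.1155]
tool_rot: [-180.0, 19.9, -162.4]
contact_force: [-4.2, -2.2, -4.9]
finger_gap: 0.454
gripper_force: 61.2
```

Call:
jog_arm(
  angular=[
    [0,0,0],
    [0,0,0],
    [0,0,0],
    [0,0,0],
    [0,0,0],
  ],
  xyz=[
    [-0.005,-0.002,-0.002],
    [-0.002,-0.001,-0.01],
    [0.001,0,-0.021],
    [0.001,0,-0.021],
    [0.001,0,-0.021],
  ],
  jaw=[-1,-1,-1,-1,-1],
)

```text
time_s: 6.12
position: [0.6134, 0.0715, 0.1108]
tool_rot: [-179.9, 20.1, -162.4]
contact_force: [0.1, 0.4, -1.9]
finger_gap: 0.453
gripper_force: 61.2
```

Call:
jog_arm(
  angular=[
    [0,0,0],
    [0,0,0],
    [0,0,0],
    [0,0,0],
  ],
  xyz=[
    [0.003,0.001,-0.008],
    [0.005,0.0015,-0.015],
    [0.005,0.0015,-0.015],
    [0.005,0.0015,-0.015],
  ],
  jaw=[-1,-1,-1,-1],
)

```text
time_s: 6.45
position: [0.6144, 0.0718, 0.1075]
tool_rot: [-179.9, 20.1, -162.4]
contact_force: [-2.7, -0.6, 5.0]
finger_gap: 0.456
gripper_force: 61.7
```

Call:
jog_arm(
  angular=[
    [0,0,0],
    [0,0,0],
    [0,0,0],
    [0,0,0],
  ],
  xyz=[
    [0.003,0.001,-0.008],
    [0.005,0.0015,-0.015],
    [0.005,0.0015,-0.015],
    [0.005,0.0015,-0.015],
  ],
  jaw=[-1,-1,-1,-1],
)

```text
time_s: 6.78
position: [0.6149, 0.0719, 0.1073]
tool_rot: [-179.8, 20.2, -162.3]
contact_force: [-27.0, -4.8, 39.0]
finger_gap: 0.461
gripper_force: 65.2
```

Call:
jog_arm(
  angular=[
    [0,0,0],
    [0,0,0],
    [0,0,0],
    [0,0,0],
    [0,0,0],
    [0,0,0],
    [0,0,0],
  ],
  xyz=[
    [-0.004,-0.001,0.011],
    [-0.008,-0.0025,0.022],
    [-0.01,-0.003,0.022],
    [-0.01,-0.003,0.022],
    [-0.007,-0.002,0.012],
    [-0.005,-0.0015,0.005],
    [-0.005,-0.0015,0.005],
  ],
  jaw=[-1,-1,-1,-1,-1,-1,-1],
)

```text
time_s: 7.37
position: [0.6137, 0.0716, 0.107]
tool_rot: [-179.9, 20.1, -162.4]
contact_force: [-21.1, -4.5, 30.0]
finger_gap: 0.461
gripper_force: 64.3
```

```bash
python3 - <<'E'
from h import *
s=ctrl.snapshot("scene")[:,:,::-1];cv2.imwrite("pics/s2.png",s);print(ctrl.observe()["position"])
cv2.imwrite("pics/z2.png",cv2.convertScaleAbs(cv2.resize(s[215:315,250:350],(500,500),interpolation=cv2.INTER_CUBIC),alpha=1.6))
E
```

```text
[0.61369247 0.07162023 0.10699642]
```

View pics/z2.png

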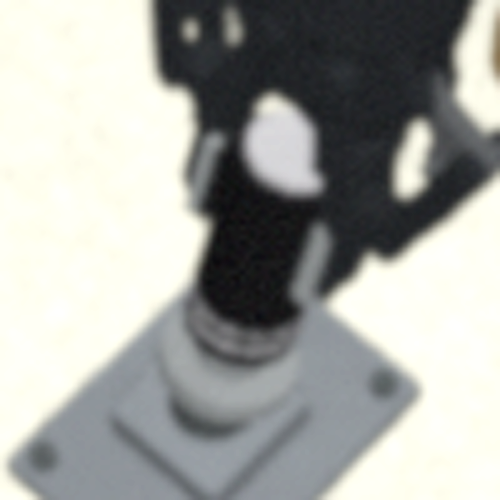

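Call:
jog_arm(
  angular=[
    [0,0,0],
    [0,0,0],
    [0,0,0],
    [0,0,0],
    [0,0,0],
    [0,0,0],
    [0,0,0],
    [0,0,0],
  ],
  xyz=[
    [0,0,0],
    [0,0,0],
    [-0.01,-0.003,0.03],
    [-0.026,-0.008,0.075],
    [-0.052,-0.017,0.15],
    [-0.078,-0.025,0.226],
    [-0.078,-0.025,0.4],
    [-0.078,-0.025,0.46],
  ],
  jaw=[-1,-1,-1,-1,-1,-1,-1,-1],
)

```text
time_s: 8.08
position: [0.5954, 0.0653, 0.2239]
tool_rot: [-179.8, 20.3, -162.4]
contact_force: [0.6, -1.4, -0.2]
finger_gap: 0.459
gripper_force: 61.4
```

Call:
jog_arm(
  angular=[
    [-0.05,0.159,0],
    [-0.05,0.159,0],
    [-0.05,0.159,0],
    [-0.05,0.159,0],
    [-0.05,0.159,0],
    [-0.05,0.159,0],
    [-0.05,0.159,0],
    [-0.05,0.159,0],
  ],
  xyz=[
    [-0.05,-0.13,0],
    [-0.1,-0.26,0],
    [-0.15,-0.39,0],
    [-0.2,-0.52,0],
    [-0.25,-0.65,0],
    [-0.28,-0.77,0],
    [-0.28,-0.77,0],
    [-0.28,-0.77,0],
  ],
  jaw=[-1,-1,-1,-1,-1,-1,-1,-1],
)

```text
time_s: 8.75
position: [0.5243, -0.1283, 0.2192]
tool_rot: [180.0, -0.0, -162.6]
contact_force: [0.4, 1.2, -1.7]
finger_gap: 0.456
gripper_force: 61.4
```

Call:
jog_arm(
  angular=[
    [0,0,0],
    [0,0,0],
    [0,0,0],
    [0,0,0],
    [0,0,0],
    [0,0,0],
    [0,0,0],
    [0,0,0],
    [0,0,0],
  ],
  xyz=[
    [-0.05,-0.13,0],
    [-0.1,-0.26,0],
    [-0.15,-0.39,0],
    [-0.2,-0.52,0],
    [-0.25,-0.65,0],
    [-0.28,-0.77,0],
    [-0.28,-0.77,-0.2],
    [-0.28,-0.77,-0.4],
    [-0.28,-0.77,-0.4],
  ],
  jaw=[-1,-1,-1,-1,-1,-1,-1,-1,-1],
)

```text
time_s: 9.5
position: [0.4534, -0.3175, 0.1146]
tool_rot: [179.6, -0.2, -162.4]
contact_force: [-0.1, 1.4, -2.4]
finger_gap: 0.454
gripper_force: 61.4
```

```bash
python3 - <<'E'
from h import *
s=ctrl.snapshot("scene")[:,:,::-1];t=ctrl.snapshot("top")[:,:,::-1]
o=ctrl.observe();print(o["position"],o["tool_rot"],o["contact_force"])
A=np.zeros((480,800,3),np.uint8);A[:,:480]=cv2.resize(s[30:200,200:370],(480,480));A[:320,480:]=cv2.resize(t[190:320,380:510],(320,320))
cv2.imwrite("pics/z3.png",cv2.convertScaleAbs(A,alpha=1.5))
E
```

```text
[ 0.45398826 -0.31758788  0.11629899] [ 1.79630835e+02 -1.55769206e-01 -1.62389189e+02] [ 1.24488219  0.06568276 -2.67340708]
```

View pics/z3.png

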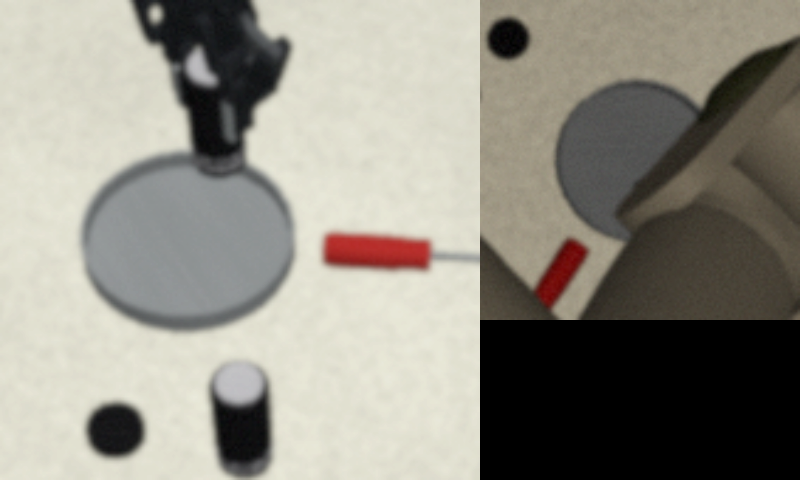

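Call:
jog_arm(
  angular=[
    [0,0,0],
    [0,0,0],
    [0,0,0],
    [0,0,0],
    [0,0,0],
    [0,0,0],
    [0,0,0],
    [0,0,0],
  ],
  xyz=[
    [0,0,-0.08],
    [0,0,-0.16],
    [0,0,-0.24],
    [0,0,-0.268],
    [0,0,-0.274],
    [0,0,-0.28],
    [0,0,-0.284],
    [0,0,-0.284],
  ],
  jaw=[-1,-1,-1,-1,-1,-1,-1,-1],
)

```text
time_s: 10.27
position: [0.4551, -0.3198, 0.0494]
tool_rot: [-179.9, 0.0, -162.4]
contact_force: [-0.1, 0.0, -2.4]
finger_gap: 0.462
gripper_force: 61.5
```

Call:
jog_arm(
  angular=[
    [0,0,0],
    [0,0,0],
    [0,0,0],
    [0,0,0],
    [0,0,0],
  ],
  xyz=[
    [0,0,-0.005],
    [0,0,-0.01],
    [0,0,-0.015],
    [0,0,-0.019],
    [0,0,-0.019],
  ],
  jaw=[-1,-1,-1,-1,-1],
)

```text
time_s: 10.68
position: [0.4547, -0.3196, 0.0445]
tool_rot: [-180.0, 0.0, -162.4]
contact_force: [-2.2, 2.4, 6.5]
finger_gap: 0.463
gripper_force: 62.3
```

Call:
jog_arm(
  angular=[
    [0,0,0],
    [0,0,0],
    [0,0,0],
    [0,0,0],
    [0,0,0],
    [0,0,0],
    [0,0,0],
    [0,0,0],
    [0,0,0],
    [0,0,0],
  ],
  xyz=[
    [0,0,0],
    [0,0,0],
    [0,0,0],
    [0,0,0],
    [0,0,0],
    [0,0,0],
    [0,0,0.12],
    [0,0,0.26],
    [0,0,0.4],
    [0,0,0.5],
  ],
  jaw=[1,1,1,1,1,1,1,1,1,1],
)

```text
time_s: 11.52
position: [0.4549, -0.3198, 0.1715]
tool_rot: [-179.9, 0.1, -162.4]
contact_force: [-0.2, -1.7, -0.1]
finger_gap: 0.999
gripper_force: 0.0
```

Call:
jog_arm(
  angular=[
    [0,0,0],
    [0,0,0],
    [0,0,0],
    [0,0,0],
    [0,0,0],
    [0,0,0],
    [0,0,0],
    [0,0,0],
  ],
  xyz=[
    [0.08,0.18,0],
    [0.16,0.36,0],
    [0.24,0.54,0],
    [0.32,0.72,0],
    [0.336,0.76,0],
    [0.336,0.76,0],
    [0.336,0.76,0],
    [0.336,0.76,0],
  ],
  jaw=[1,1,1,1,1,1,1,1],
)

```text
time_s: 12.18
position: [0.5385, -0.1297, 0.1685]
tool_rot: [-180.0, -0.0, -162.4]
contact_force: [-0.6, -0.4, 0.4]
finger_gap: 1.004
gripper_force: 0.0
```

```bash
python3 - <<'E'
from h import *
s=ctrl.snapshot("scene")[:,:,::-1]
o=ctrl.observe();print(o["position"],o["tool_rot"],o["time_s"])
cv2.imwrite("pics/z4.png",cv2.convertScaleAbs(cv2.resize(s[30:230,200:400],(500,500)),alpha=1.5))
E
```

```text
[ 0.53828571 -0.13039909  0.16848872] [-1.79993665e+02 -1.74094983e-02 -1.62493149e+02] 12.2333
```

View pics/z4.png

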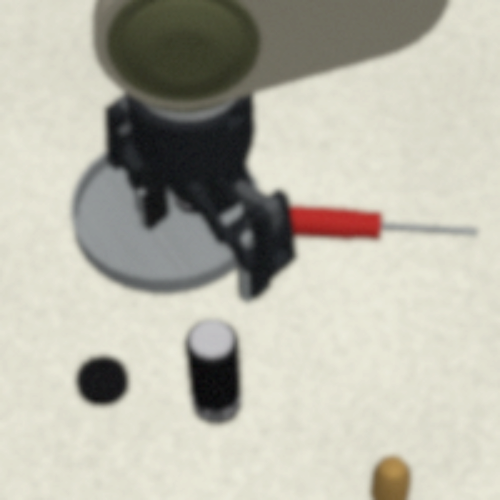

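The gripper is centred above sleeve B, and it hides sleeve A in this view. I'll check A from another angle next.

Call:
jog_arm(
  angular=[
    [0,0,0],
    [0,0,0],
    [0,0,0],
    [0,0,0],
    [0,0,0],
    [0,0,0],
    [0,0,0],
    [0,0,0],
    [0,0,0],
    [0,0,0],
  ],
  xyz=[
    [0,0,-0.1],
    [0,0,-0.2],
    [0,0,-0.32],
    [0,0,-0.44],
    [0,0,-0.518],
    [0,0,-0.518],
    [0,0,-0.518],
    [0,0,-0.518],
    [0,0,-0.518],
    [0,0,-0.518],
  ],
  jaw=[1,1,1,1,1,1,1,-1,-1,-1],
)

```text
time_s: 13.07
position: [0.5391, -0.13, 0.0405]
tool_rot: [-179.9, 0.1, -162.5]
contact_force: [0.4, 0.6, 0.3]
finger_gap: 0.607
gripper_force: 0.0
```

Call:
jog_arm(
  angular=[
    [0,0,0],
    [0,0,0],
    [0,0,0],
    [0,0,0],
    [0,0,0],
    [0,0,0],
  ],
  xyz=[
    [0,0,0],
    [0,0,0],
    [0,0,0],
    [0,0,0],
    [0,0,0],
    [0,0,0],
  ],
  jaw=[-1,-1,-1,-1,-1,-1],
)

```text
time_s: 13.57
position: [0.539, -0.1296, 0.0404]
tool_rot: [-179.9, 0.1, -162.4]
contact_force: [-1.8, 0.0, 6.5]
finger_gap: 0.452
gripper_force: 60.1
```

```bash
python3 - <<'E'
from h import *
t=ctrl.snapshot("top")[:,:,::-1];s=ctrl.snapshot("scene")[:,:,::-1]
A=np.zeros((480,800,3),np.uint8);A[:400,:400]=cv2.resize(s[30:230,200:400],(400,400));A[:320,480:]=cv2.resize(t[190:320,380:510],(320,320))
cv2.imwrite("pics/z5.png",cv2.convertScaleAbs(A,alpha=1.5))
E
```

```text
(no output)
```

View pics/z5.png

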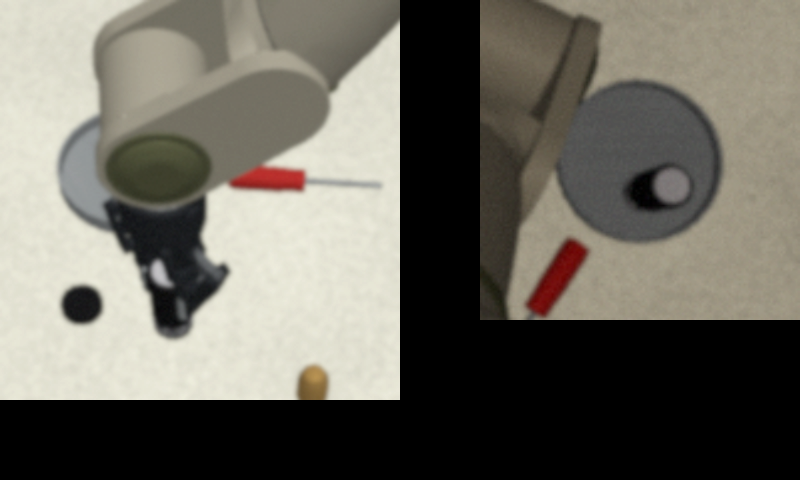

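Sleeve A stands upright in the dish, with its cap at about (671,185) in the right-hand crop. Sleeve B is gripped, so I carry it to the pin.

Call:
jog_arm(
  angular=[
    [0,0,0],
    [0,0,0],
    [0,0,0],
    [0,0,0],
    [0.05,-0.159,0],
    [0.05,-0.159,0],
    [0.05,-0.159,0],
    [0.05,-0.159,0],
    [0.05,-0.159,0],
    [0.05,-0.159,0],
  ],
  xyz=[
    [0,0,0.1],
    [0,0,0.24],
    [0,0,0.4],
    [0,0,0.56],
    [0.04,0.15,0.58],
    [0.08,0.3,0.58],
    [0.13,0.45,0.58],
    [0.17,0.6,0.58],
    [0.22,0.75,0.56],
    [0.224,0.781,0.52],
  ],
  jaw=[-1,-1,-1,-1,-1,-1,-1,-1,-1,-1],
)

```text
time_s: 14.5
position: [0.5953, 0.0704, 0.1705]
tool_rot: [-179.9, 20.2, -162.2]
contact_force: [-0.2, -0.1, -2.6]
finger_gap: 0.453
gripper_force: 61.2
```

Call:
jog_arm(
  angular=[
    [0,0,0],
    [0,0,0],
    [0,0,0],
    [0,0,0],
  ],
  xyz=[
    [0,0,0],
    [0,0,0],
    [0,0,0],
    [0,0,0],
  ],
  jaw=[-1,-1,-1,-1],
)

```text
time_s: 14.83
position: [0.5947, 0.0645, 0.1696]
tool_rot: [-179.9, 20.0, -162.5]
contact_force: [-1.5, -0.1, -2.9]
finger_gap: 0.457
gripper_force: 61.2
```

```bash
python3 - <<'E'
from h import *
im=ctrl.snapshot("scene")[:,:,::-1].copy();o=ctrl.observe();T=o["position"];print(T,o["tool_rot"],o["contact_force"])
F=np.array([.6134,.0715,.1108]);d=T-F;print("e1,e2,u mm from free axis",1e3*d@e1,1e3*d@e2,1e3*d@u0)
a=cv2.imread("pics/s1.png")
for i,T,k in((a,np.array([.5938,.0662,.1684]),.0395),(im,T,.0404)):
    for q in edges(i,lambda s:T+(s-k)*u0,(.004,.012,.018),22): print(np.round(q[1:4],2))
    print(arc(i,T-k*u0,.02,-1)[2:])
E
```

```text
[0.59469751 0.06458284 0.16961729] [-179.93514399   20.03609944 -162.51182801] [ 0.38886446  0.84128839 -3.05061632]
e1,e2,u mm from free axis 1.459927126513009 -0.9439055304117286 62.08411586995404
[-11.1   12.8    0.85]
[-10.9   12.6    0.85]
[-11.   12.8   0.9]
(np.float64(0.9999999999999751), array([103., 103., 104., 109., 121., 133., 128.,  99.,  68.,  66.,  76.,
        74.]))
[-11.1  12.9   0.9]
[-10.8  12.6   0.9]
[-11.1  12.7   0.8]
(np.float64(1.0999999999999748), array([103., 103., 103., 108., 119., 129., 123.,  95.,  64.,  64.,  76.,
        75.]))
```

Call:
jog_arm(
  angular=[
    [0,0,0],
    [0,0,0],
    [0,0,0],
    [0,0,0],
    [0,0,0],
    [0,0,0],
  ],
  xyz=[
    [0.009,0.004,-0.032],
    [0.018,0.008,-0.064],
    [0.028,0.012,-0.096],
    [0.037,0.016,-0.126],
    [0.037,0.016,-0.126],
    [0.037,0.016,-0.126],
  ],
  jaw=[-1,-1,-1,-1,-1,-1],
)

```text
time_s: 15.38
position: [0.6037, 0.0699, 0.1367]
tool_rot: [180.0, 19.9, -162.4]
contact_force: [0.4, 0.1, -1.6]
finger_gap: 0.449
gripper_force: 61.2
```

Call:
jog_arm(
  angular=[
    [0,0,0],
    [0,0,0],
    [0,0,0],
    [0,0,0],
    [0,0,0],
    [0,0,0],
  ],
  xyz=[
    [0.003,0.001,-0.009],
    [0.006,0.002,-0.019],
    [0.01,0.003,-0.028],
    [0.013,0.004,-0.038],
    [0.013,0.004,-0.038],
    [0.013,0.004,-0.038],
  ],
  jaw=[-1,-1,-1,-1,-1,-1],
)

```text
time_s: 15.88
position: [0.607, 0.0707, 0.1279]
tool_rot: [-180.0, 20.0, -162.4]
contact_force: [-0.5, -0.7, -2.5]
finger_gap: 0.454
gripper_force: 61.2
```

Call:
jog_arm(
  angular=[
    [0,0,0],
    [0,0,0],
    [0,0,0],
    [0,0,0],
    [0,0,0],
    [0,0,0],
  ],
  xyz=[
    [0.003,0,-0.008],
    [0.006,0,-0.015],
    [0.008,0.001,-0.023],
    [0.011,0.001,-0.03],
    [0.011,0.001,-0.03],
    [0.011,0.001,-0.03],
  ],
  jaw=[-1,-1,-1,-1,-1,-1],
)

```text
time_s: 16.38
position: [0.6098, 0.0711, 0.1204]
tool_rot: [-180.0, 20.0, -162.4]
contact_force: [-0.1, 0.1, -3.0]
finger_gap: 0.453
gripper_force: 61.3
```

Call:
jog_arm(
  angular=[
    [0,0,0],
    [0,0,0],
    [0,0,0],
    [0,0,0],
    [0,0,0],
  ],
  xyz=[
    [0.003,0.001,-0.008],
    [0.006,0.002,-0.018],
    [0.006,0.002,-0.018],
    [0.006,0.002,-0.018],
    [0.006,0.002,-0.018],
  ],
  jaw=[-1,-1,-1,-1,-1],
)

```text
time_s: 16.8
position: [0.6113, 0.0716, 0.116]
tool_rot: [-180.0, 20.0, -162.4]
contact_force: [-1.1, -0.4, -2.4]
finger_gap: 0.454
gripper_force: 61.3
```

Call:
jog_arm(
  angular=[
    [0,0,0],
    [0,0,0],
    [0,0,0],
    [0,0,0],
    [0,0,0],
  ],
  xyz=[
    [0.003,0.001,-0.008],
    [0.006,0.002,-0.018],
    [0.006,0.002,-0.018],
    [0.006,0.002,-0.018],
    [0.006,0.002,-0.018],
  ],
  jaw=[-1,-1,-1,-1,-1],
)

```text
time_s: 17.22
position: [0.6128, 0.072, 0.1115]
tool_rot: [-180.0, 20.0, -162.4]
contact_force: [0.1, -1.1, -3.1]
finger_gap: 0.453
gripper_force: 61.3
```

Call:
jog_arm(
  angular=[
    [0,0,0],
    [0,0,0],
    [0,0,0],
    [0,0,0],
  ],
  xyz=[
    [0.003,0.001,-0.008],
    [0.005,0.0015,-0.015],
    [0.005,0.0015,-0.015],
    [0.005,0.0015,-0.015],
  ],
  jaw=[-1,-1,-1,-1],
)

```text
time_s: 17.55
position: [0.6141, 0.0725, 0.1077]
tool_rot: [-180.0, 20.0, -162.4]
contact_force: [-0.6, -0.5, -2.2]
finger_gap: 0.455
gripper_force: 61.3
```

Call:
jog_arm(
  angular=[
    [0,0,0],
    [0,0,0],
    [0,0,0],
    [0,0,0],
  ],
  xyz=[
    [0.003,0.001,-0.008],
    [0.005,0.0015,-0.015],
    [0.005,0.0015,-0.015],
    [0.005,0.0015,-0.015],
  ],
  jaw=[-1,-1,-1,-1],
)

```text
time_s: 17.88
position: [0.6153, 0.0728, 0.1039]
tool_rot: [-180.0, 20.0, -162.4]
contact_force: [-1.0, 0.0, -2.3]
finger_gap: 0.453
gripper_force: 61.3
```

Call:
jog_arm(
  angular=[
    [0,0,0],
    [0,0,0],
    [0,0,0],
    [0,0,0],
  ],
  xyz=[
    [0.003,0.001,-0.008],
    [0.005,0.0015,-0.015],
    [0.005,0.0015,-0.015],
    [0.005,0.0015,-0.015],
  ],
  jaw=[-1,-1,-1,-1],
)

```text
time_s: 18.22
position: [0.6166, 0.0732, 0.1002]
tool_rot: [-180.0, 20.0, -162.4]
contact_force: [0.9, -0.3, -1.8]
finger_gap: 0.459
gripper_force: 61.3
```

Call:
jog_arm(
  angular=[
    [0,0,0],
    [0,0,0],
    [0,0,0],
    [0,0,0],
  ],
  xyz=[
    [0.003,0.001,-0.008],
    [0.005,0.0015,-0.013],
    [0.005,0.0015,-0.013],
    [0.005,0.0015,-0.013],
  ],
  jaw=[-1,-1,-1,-1],
)

```text
time_s: 18.55
position: [0.6178, 0.0735, 0.097]
tool_rot: [-180.0, 20.0, -162.4]
contact_force: [0.1, 0.7, -2.6]
finger_gap: 0.458
gripper_force: 61.3
```

Call:
jog_arm(
  angular=[
    [0,0,0],
    [0,0,0],
    [0,0,0],
    [0,0,0],
  ],
  xyz=[
    [0.002,0.001,-0.006],
    [0.004,0.001,-0.011],
    [0.004,0.001,-0.011],
    [0.004,0.001,-0.011],
  ],
  jaw=[-1,-1,-1,-1],
)

```text
time_s: 18.88
position: [0.6188, 0.0738, 0.0942]
tool_rot: [-180.0, 20.0, -162.4]
contact_force: [-0.7, -0.3, -1.3]
finger_gap: 0.455
gripper_force: 61.3
```

Call:
jog_arm(
  angular=[
    [0,0,0],
    [0,0,0],
    [0,0,0],
    [0,0,0],
  ],
  xyz=[
    [0.001,0.0005,-0.004],
    [0.003,0.001,-0.009],
    [0.003,0.001,-0.009],
    [0.003,0.001,-0.009],
  ],
  jaw=[-1,-1,-1,-1],
)

```text
time_s: 19.22
position: [0.6192, 0.0739, 0.0937]
tool_rot: [-179.9, 20.0, -162.4]
contact_force: [-10.5, -2.4, 13.7]
finger_gap: 0.452
gripper_force: 62.9
```

Call:
jog_arm(
  angular=[
    [0,0,0],
    [0,0,0],
    [0,0,0],
    [0,0,0],
  ],
  xyz=[
    [0.001,0.0003,-0.003],
    [0.001,0.0003,-0.004],
    [0.001,0.0003,-0.004],
    [0.001,0.0003,-0.004],
  ],
  jaw=[-1,-1,-1,-1],
)

```text
time_s: 19.55
position: [0.6193, 0.0739, 0.0936]
tool_rot: [-179.9, 20.1, -162.4]
contact_force: [-16.6, -3.5, 22.8]
finger_gap: 0.454
gripper_force: 64.0
```

Sleeve B went fully home (rim about 0.7 mm from the nominal shoulder plane, under 30 N), so it goes in the tray.

Call:
jog_arm(
  angular=[
    [0,0,0],
    [0,0,0],
    [0,0,0],
    [0,0,0],
    [0,0,0],
    [0,0,0],
    [0,0,0],
    [0,0,0],
    [0,0,0],
  ],
  xyz=[
    [0,0,0],
    [-0.004,-0.001,0.011],
    [-0.015,-0.005,0.045],
    [-0.035,-0.011,0.1],
    [-0.055,-0.018,0.16],
    [-0.078,-0.025,0.226],
    [-0.078,-0.025,0.35],
    [-0.078,-0.025,0.5],
    [-0.078,-0.025,0.5],
  ],
  jaw=[-1,-1,-1,-1,-1,-1,-1,-1,-1],
)

```text
time_s: 20.3
position: [0.6028, 0.0676, 0.224]
tool_rot: [-179.6, 20.7, -162.3]
contact_force: [0.7, 0.3, -1.1]
finger_gap: 0.456
gripper_force: 61.3
```

Call:
jog_arm(
  angular=[
    [-0.05,0.159,0],
    [-0.05,0.159,0],
    [-0.05,0.159,0],
    [-0.05,0.159,0],
    [-0.05,0.159,0],
    [-0.05,0.159,0],
    [-0.05,0.159,0],
    [-0.05,0.159,0],
    [-0.05,0.159,0],
    [-0.05,0.159,0],
  ],
  xyz=[
    [-0.05,0.13,0],
    [-0.1,0.27,0],
    [-0.15,0.4,0],
    [-0.2,0.53,0],
    [-0.25,0.66,0],
    [-0.3,0.79,0],
    [-0.35,0.92,0],
    [-0.376,0.98,0],
    [-0.376,0.98,0],
    [-0.376,0.98,0],
  ],
  jaw=[-1,-1,-1,-1,-1,-1,-1,-1,-1,-1],
)

```text
time_s: 21.13
position: [0.506, 0.3134, 0.2158]
tool_rot: [-180.0, -0.0, -162.3]
contact_force: [-0.1, -0.3, -2.9]
finger_gap: 0.452
gripper_force: 61.4
```

Call:
jog_arm(
  angular=[
    [0,0,0],
    [0,0,0],
    [0,0,0],
    [0,0,0],
    [0,0,0],
    [0,0,0],
    [0,0,0],
    [0,0,0],
    [0,0,0],
    [0,0,0],
  ],
  xyz=[
    [0,0,-0.12],
    [0,0,-0.24],
    [0,0,-0.36],
    [0,0,-0.48],
    [0,0,-0.58],
    [0,0,-0.63],
    [0,0,-0.655],
    [0,0,-0.663],
    [0,0,-0.663],
    [0,0,-0.663],
  ],
  jaw=[-1,-1,-1,-1,-1,-1,-1,-1,-1,-1],
)

```text
time_s: 21.97
position: [0.5071, 0.3127, 0.0514]
tool_rot: [180.0, 0.1, -162.5]
contact_force: [0.6, -0.4, -1.8]
finger_gap: 0.457
gripper_force: 61.4
```

Call:
jog_arm(
  angular=[
    [0,0,0],
    [0,0,0],
    [0,0,0],
    [0,0,0],
    [0,0,0],
  ],
  xyz=[
    [0,0,-0.004],
    [0,0,-0.008],
    [0,0,-0.012],
    [0,0,-0.016],
    [0,0,-0.016],
  ],
  jaw=[-1,-1,-1,-1,-1],
)

```text
time_s: 22.38
position: [0.5062, 0.3128, 0.0462]
tool_rot: [-180.0, -0.0, -162.4]
contact_force: [1.3, 0.4, -2.5]
finger_gap: 0.457
gripper_force: 61.4
```

Call:
jog_arm(
  angular=[
    [0,0,0],
    [0,0,0],
    [0,0,0],
    [0,0,0],
  ],
  xyz=[
    [0,0,-0.004],
    [0,0,-0.007],
    [0,0,-0.007],
    [0,0,-0.007],
  ],
  jaw=[-1,-1,-1,-1],
)

```text
time_s: 22.72
position: [0.5063, 0.3128, 0.0445]
tool_rot: [-180.0, -0.0, -162.4]
contact_force: [0.3, 0.7, -2.3]
finger_gap: 0.454
gripper_force: 61.5
```

Call:
jog_arm(
  angular=[
    [0,0,0],
    [0,0,0],
    [0,0,0],
  ],
  xyz=[
    [0,0,-0.004],
    [0,0,-0.004],
    [0,0,-0.004],
  ],
  jaw=[-1,-1,-1],
)

```text
time_s: 22.97
position: [0.5064, 0.3129, 0.0444]
tool_rot: [-180.0, 0.0, -162.4]
contact_force: [-2.7, -0.5, 4.8]
finger_gap: 0.451
gripper_force: 62.1
```

Call:
jog_arm(
  angular=[
    [0,0,0],
    [0,0,0],
    [0,0,0],
    [0,0,0],
    [0,0,0],
    [0,0,0],
    [0,0,0],
    [0,0,0],
    [0,0,0],
    [0,0,0],
  ],
  xyz=[
    [0,0,0],
    [0,0,0],
    [0,0,0],
    [0,0,0],
    [0,0,0],
    [0,0,0],
    [0,0,0.12],
    [0,0,0.26],
    [0,0,0.42],
    [0,0,0.58],
  ],
  jaw=[1,1,1,1,1,1,1,1,1,1],
)

```text
time_s: 23.8
position: [0.5059, 0.3127, 0.1901]
tool_rot: [-180.0, -0.1, -162.4]
contact_force: [0.8, -0.2, 0.2]
finger_gap: 1.001
gripper_force: 0.0
```

Call:
jog_arm(
  angular=[
    [0,0,0],
    [0,0,0],
    [0,0,0],
    [0,0,0],
    [0,0,0],
    [0,0,0],
    [0,0,0],
    [0,0,0],
  ],
  xyz=[
    [-0.12,0,0.12],
    [-0.24,0,0.2],
    [-0.36,0,0.2],
    [-0.48,0,0.2],
    [-0.6,0,0.2],
    [-0.6,0,0.2],
    [-0.6,0,0.2],
    [-0.6,0,0.2],
  ],
  jaw=[1,1,1,1,1,1,1,1],
)

```text
time_s: 24.47
position: [0.3569, 0.313, 0.2388]
tool_rot: [180.0, 0.1, -162.4]
contact_force: [-1.1, -0.1, 0.4]
finger_gap: 0.995
gripper_force: 0.0
```

```bash
python3 - <<'E'
from h import *
t=ctrl.snapshot("top")[:,:,::-1];s=ctrl.snapshot("scene")[:,:,::-1]
A=np.zeros((600,800,3),np.uint8);A[:300,:400]=cv2.resize(s,(400,300));A[:300,400:]=cv2.resize(t,(400,300))
A[300:,:400]=cv2.resize(s[310:435,350:517],(400,300));A[300:,400:]=cv2.resize(t[190:310,140:300],(400,300))
cv2.imwrite("pics/z6.png",cv2.convertScaleAbs(A,alpha=1.5))
E
```

```text
(no output)
```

View pics/z6.png

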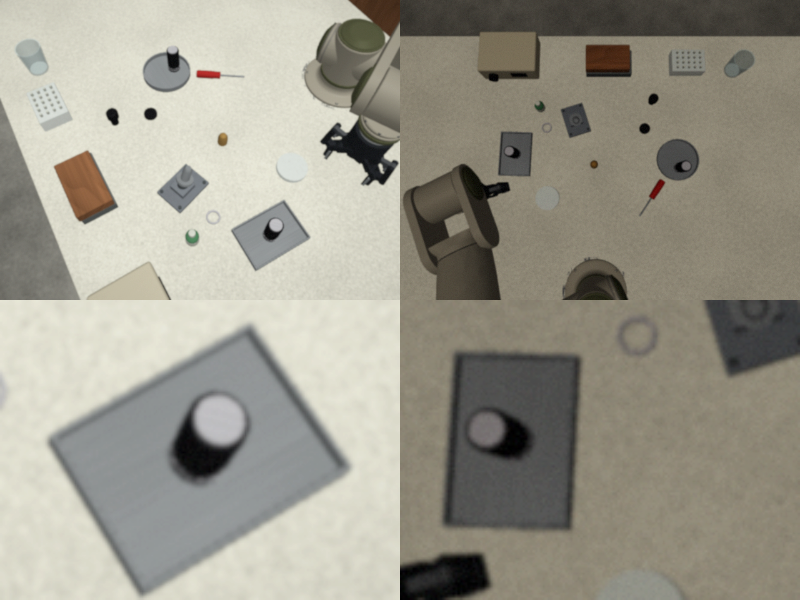

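The last picture shows both sleeves upright: A in the dish at about (173,57) and B near the middle of the tray at about (274,228). The bystanders haven't moved and the gripper is clear.

```bash
python3 -c "
from workcell import ctrl
print(ctrl.hand_in())"
```

```text
the job is handed in; nothing more can be done
None
```

I handed the job in: sleeve A stopped about 16 mm short on the pin and stands upright in the round dish, sleeve B went fully home and stands upright in the rectangular tray, and the last pictures show nothing else moved, but hand-in returned no verdict.

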